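# Hang the turner and the scoop on the sloping utensil rack

## Robot

A 6-joint arm with a two-finger parallel gripper is mounted at the origin on a cart in front of the work surface, level with it; the furniture and walls round the work are solid. World frame = base frame: x ahead of the robot, y to its left, z up, the work surface at z = 0. Lengths are in m, angles in rad, forces in N, time in s.
With the tool pointing down it reaches from about 0.35 to 0.975 m from the base axis. Payload 17.4 kg.
Tool frame: the origin (TCP) lies at the centre of the arm's flange, where the gripper is bolted on; the fingertips stand 173 mm ahead of it and the grasp point (between the pads) lies 155 mm ahead of it; z points along the fingers, x is the direction in which the jaws open and shut, and the axes are right-handed (so a half turn about z gives the same grasp; the last joint's range is limited). The gripper opens to 85 mm and grips with 20 to 120 N. Pads are 22 mm wide; open, the fingers measure 114 mm over their backs; the gripper's body (76 mm by 85 mm) begins 54 mm behind the grasp point. The pads swing forward as they close: fully open they stand 13 mm farther back than shut.
Start: joints at [-1.362, 0.116, 1.442, -0, 1.584, -0.038], TCP at [0.165, -0.655, 0.405] pointing down, gripper open.
Joint ranges: [-2.83, 2.83], [-0.83, 2.19], [0.07, 2.5], [-1.14, 4.28], [0.01, 3], [-2.97, 2.97]. Speed limits (rad/s): [1.89, 1.89, 2.22, 3.14, 3.14, 3.14].

## Interface

Orientations are given as a unit quaternion [x, y, z, w].
In Python, from station import state, snapshot, get_calibration, job_done gives the robot as it stands.
- The arm moves only by the shell command python3 -m jog 'ROWS' [OPENING]. ROWS is a JSON object of lists of equal length, an entry for each row: "translation": the shift along the tool's x, y, z in m, a list of three; "angular": the turn, a rotation vector about the tool's x, y, z in degrees, a list of three. In form: {"translation": [[tx, ty, tz], ...], "angular": [[rx, ry, rz], ...]}. A call has 1 to 12 rows; each row is the pose to reach, as a shift and turn from the pose commanded when the call began, along the tool's axes at that moment; what a row does not reach only later rows make up. A row lasts 1/12 s, in which the tool goes at most 41.7 mm and 7.16 degrees, less where a joint would pass 70% of its speed; a pose out of reach is approached as far as the arm can. A call with a gripper value outside its range is refused whole. OPENING is the closure in counts, from 0 (fully open) to 255 (shut), set as the call begins (- or left out, the last holds). The fingers move at their own pace and stop on an object; the grip force is fixed at half the most. Time passes only in rows, so rows that repeat a pose let the fingers close. It gives the time, the measured TCP pose, the force and the opening at its end, in the units of the state.
- state(): the state, without advancing time (a new reading comes with each control period).
- snapshot(name): name is "scene" or "top"; returns the picture (420x560x3 uint8, blue, green, red); there is no depth.
- get_calibration(name): a dict with "camera_matrix" (3x3 intrinsics, pixels), "eye" and "rotation" of the camera in the world. Camera axes: x right, y down, z forward; pixel columns grow to the right and rows downward; lengths in m; the calibration is good to about 2 mm. A picture is of the moment at which its call begins. get_calibration takes no time and is no camera call.
- job_done(): hands the job in, once; it reports no verdict.
The state is a dict: "time": time; "qpos": joint angles; "dq": joint speeds; "tau": joint torques, N m; "ee_pos": TCP position; "ee_rot": TCP orientation; "wrist_force": force on the tool from outside, world axes, zero at the start; "torque": the same for the moment, N m; "finger_gap": finger opening in m.
Only numpy, scipy, OpenCV 4.12 (cv2) and the standard library are available. Lean on these libraries where they do the work, as an engineer would, in place of code of your own. Each camera call takes 0.05 s, during which the arm holds its last target.

## Task

Hang the slotted turner and the scoop by the eyes in their handles on the sloping utensil rack: the small-eyed turner on the thin peg, the big-eyed scoop on the thick peg. Each eye must be pushed fully down its peg, with the utensil lying flat on the two rails, its head pointing straight down the slope. Leave the other kitchen things where they are.

Things in the scene. Friction and masses are not known exactly. Their poses are not given: they have to be found in the camera images.
- rack: fixed wooden rack 190 mm wide, 160 deep, 190 high: two cross rails in one plane sloping 30 degrees down toward the robot. Two pegs, 110 mm apart, stand square on the upper rail (42 wide); lower rail (30 wide) is 125 mm down the slope; open between, side bars 14 mm below the rails' face. Origin on the worktop under the middle of the peg line (180 mm up); x to the back, y along the rails
- thin_peg: fixed steel peg on the rack, 11 mm thick, the thinner one of two. Origin on its axis at the upper rail's face; z along the peg to its tip, 40 mm out (last 9 mm tapered); it leans 30 degrees from vertical toward the rack's front (the robot). x points up the slope, y along the rail. Which peg is left or right varies
- thick_peg: fixed steel peg on the rack, 17 mm thick, the thicker one of two. Origin on its axis at the upper rail's face; z along the peg to its tip, 40 mm out (last 9 mm tapered); it leans 30 degrees from vertical toward the rack's front (the robot). x points up the slope, y along the rail. Which peg is left or right varies
- turner: slotted turner, 0.08 to 0.15 kg, lying flat, head toward the robot. Black handle 18 mm wide, 14 thick, straight from x = -55 to 46 mm; round eye at x = -75 (30 outside, hole 15, 14 thick, hole along z); flat slotted steel blade 58 wide, 4 thick, ends at x = 117. Origin on the underside at mid-handle, near the centre of mass; x from eye to head, z up out of the upper face
- scoop: scoop, 0.08 to 0.15 kg, lying flat, head toward the robot. Black handle 20 mm wide, 16 thick, straight from x = -55 to 46 mm; round eye at x = -75 (40 outside, hole 22, 16 thick, hole along z); round steel bowl 56 wide, 22 high, ends at x = 116. Origin on the underside at mid-handle, near the centre of mass; x from eye to head, z up out of the upper face
- turner_eye (a point): centre of the turner's eye, 7 mm above its underside
- scoop_eye (a point): centre of the scoop's eye, 8 mm above its underside
- turner_head (a point): point on the turner's blade, 90 mm from its origin toward the head
- scoop_head (a point): point in the scoop's bowl, 90 mm from its origin toward the head
- cup: plain blue cup, 64 mm wide, 62 mm high; bystander, origin under its centre
- timer: round kitchen timer, 60 mm wide, 41 mm high; bystander, origin under its centre
- spoon: teaspoon 137 mm long, 13 mm high; bystander, origin under its centre
- mug: red mug, 84 mm wide, 95 mm high, with handle; bystander, origin on its underside
- plug: round dark sink plug, 45 mm wide, 12 mm high; bystander, origin under its centre

How it is judged:
At the end, for the whole second after the job is handed in: Turner's eye on the thin peg, scoop's on the thick: eye centre within 6.5 mm of the peg's axis and 6 mm of its seated height, utensil within 0.12 rad of flat on the rails, head point over 120 mm down the slope and within 45 mm of straight below the peg; both at rest (x of turner_eye in the frame of thin_peg between -0.0065 and 0.0065 m and y of turner_eye in the frame of thin_peg between -0.0065 and 0.0065 m and z of turner_eye in the frame of thin_peg between 0.001 and 0.013 m and y of turner_head in the frame of thin_peg between -0.045 and 0.045 m and x of turner_head in the frame of thin_peg below -0.12 m and angle between the z axis of turner and the z axis of thin_peg, either way round below 0.12 rad and linear speed of each of turner, scoop below 0.02 m/s and angular speed of each of turner, scoop below 0.2 rad/s and x of scoop_eye in the frame of thick_peg between -0.0065 and 0.0065 m and y of scoop_eye in the frame of thick_peg between -0.0065 and 0.0065 m and z of scoop_eye in the frame of thick_peg between 0.002 and 0.014 m and y of scoop_head in the frame of thick_peg between -0.045 and 0.045 m and x of scoop_head in the frame of thick_peg below -0.12 m and angle between the z axis of scoop and the z axis of thick_peg, either way round below 0.12 rad); the robot touches nothing.
It fails at once if a bystander is moved more than 30 mm (distance of any of cup, timer, spoon, mug, plug from where it was at the start of the episode above 0.03 m).
It also fails if it takes over 64 s, if anything falls off the work surface, if the arm or the gripper's body presses on something with over 40 N, if the wrist force passes 120 N, or if a joint passes its speed limit or range.

## Working session

There is one attempt and no reset: what is moved stays moved. The work goes in short steps, Python scripts to look and compute and a shell command to move; the robot and the scene stay as the last step left them, time stands still between calls to the robot, and variables do not carry over. Pictures are saved under pics/ and viewed, and the job is handed in when it is done.

```bash
ls -la; mkdir -p pics; python3 - <<'E'
from station import *
import cv2
print(state())
for n in("scene","top"):
    cv2.imwrite(f"pics/{n}0.png",snapshot(n)); print(n,get_calibration(n))
E
```

```text
total 12
drwxr-xr-x  3 agent agent 4096 Dec  7 07:06 .
drwxr-xr-x 23 root  root  4096 Dec  7 07:06 ..
drwxr-xr-x  2 agent agent 4096 Dec  7 07:06 pics
{'time': 0.0, 'qpos': array([-1.36180819e+00,  1.16479557e-01,  1.44228163e+00,  3.27582661e-06,
        1.58397437e+00, -3.77646728e-02]), 'dq': array([-2.97398705e-05, -6.91451391e-04, -9.10901991e-04, -2.84794451e-05,
        1.58565535e-05, -7.19281734e-04]), 'tau': array([ 4.34145313e-04, -7.31986070e+01, -6.32489777e+01, -4.48166611e-05,
        6.29763599e-03,  4.64181892e-05]), 'ee_pos': array([ 0.16488964, -0.65455909,  0.40395622]), 'ee_rot': array([ 7.88750929e-01, -6.14712653e-01, -4.36094284e-04, -3.69298914e-04]), 'wrist_force': array([-0.85647788,  0.26443437,  0.63856225]), 'torque': array([ 0.00454018, -0.0540881 , -0.01034494]), 'finger_gap': 0.08548068169950683}
scene {'camera_matrix': array([[439.89386839,   0.        , 279.41577385],
       [  0.        , 439.89386839, 208.5522684 ],
       [  0.        ,   0.        ,   1.        ]]), 'eye': array([-0.07109427,  0.56735882,  0.54923469]), 'rotation': array([-0.34393008,  0.77694005, -0.47837134,  0.22189437])}
top {'camera_matrix': array([[545.12765106,   0.        , 291.3812577 ],
       [  0.        , 545.12765106, 220.39214897],
       [  0.        ,   0.        ,   1.        ]]), 'eye': array([0.41706115, 0.00223156, 1.26754652]), 'rotation': array([ 0.70878559, -0.7014022 ,  0.04530498, -0.06004502])}
```

View pics/scene0.png

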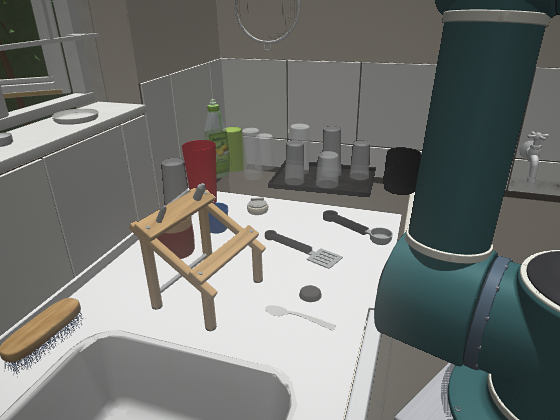

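View pics/top0.png

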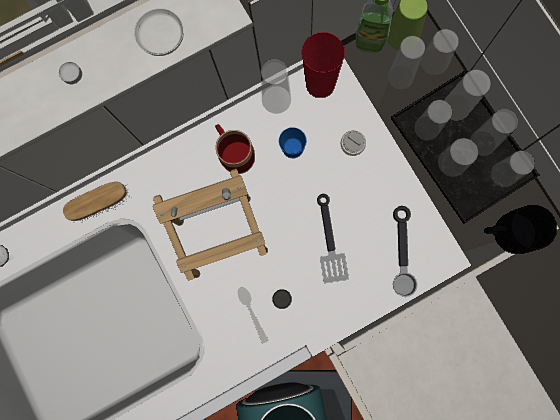

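```bash
cat > h.py <<'E'
import numpy as np, cv2
from scipy.spatial.transform import Rotation as R
from station import *
def cam(n):
    c=get_calibration(n); return c["camera_matrix"],np.array(c["eye"]),R.from_quat(c["rotation"]).as_matrix()
def ray(n,p):
    K,e,M=cam(n); d=M@np.linalg.inv(K)@np.array([p[0],p[1],1.]); return e,d/np.linalg.norm(d)
def plane(n,p,z):
    e,d=ray(n,p); return e+d*(z-e[2])/d[2]
def proj(n,X):
    K,e,M=cam(n); q=K@(M.T@(np.asarray(X,float)-e)); return q[:2]/q[2]
def tri(p1,p2):
    e1,d1=ray("scene",p1);e2,d2=ray("top",p2)
    s=np.linalg.lstsq(np.c_[d1,-d2],e2-e1,rcond=None)[0]
    a=e1+d1*s[0];b=e2+d2*s[1]; return (a+b)/2,np.linalg.norm(a-b)
def crop(img,x,y,w,h,name,k=6):
    cv2.imwrite(name,cv2.resize(img[y:y+h,x:x+w],None,fx=k,fy=k,interpolation=cv2.INTER_CUBIC))
E
python3 - <<'E'
from h import *
s=cv2.imread("pics/scene0.png");t=cv2.imread("pics/top0.png")
crop(t,145,165,130,100,"pics/c1.png"); crop(s,125,175,130,100,"pics/c2.png")
crop(t,300,180,130,100,"pics/c3.png"); crop(s,255,195,150,80,"pics/c4.png",5)
E
```

```text
(no output)
```

View pics/c1.png

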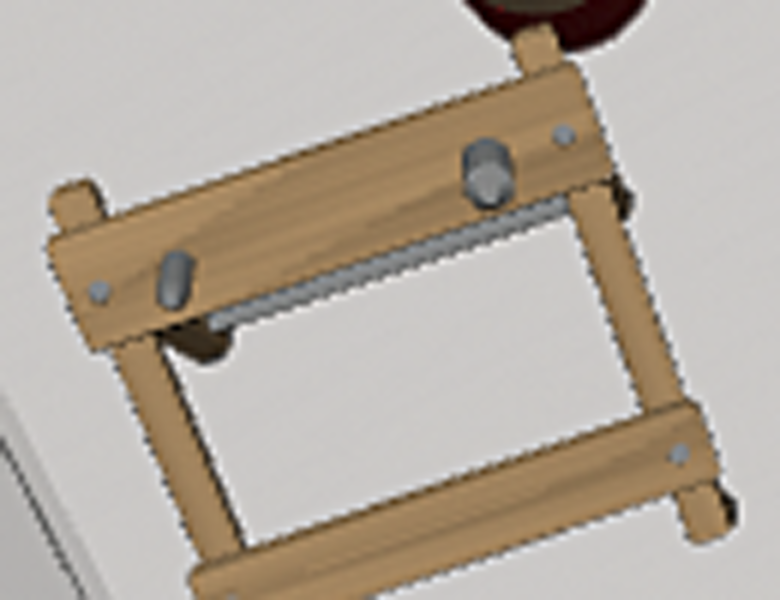

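View pics/c2.png

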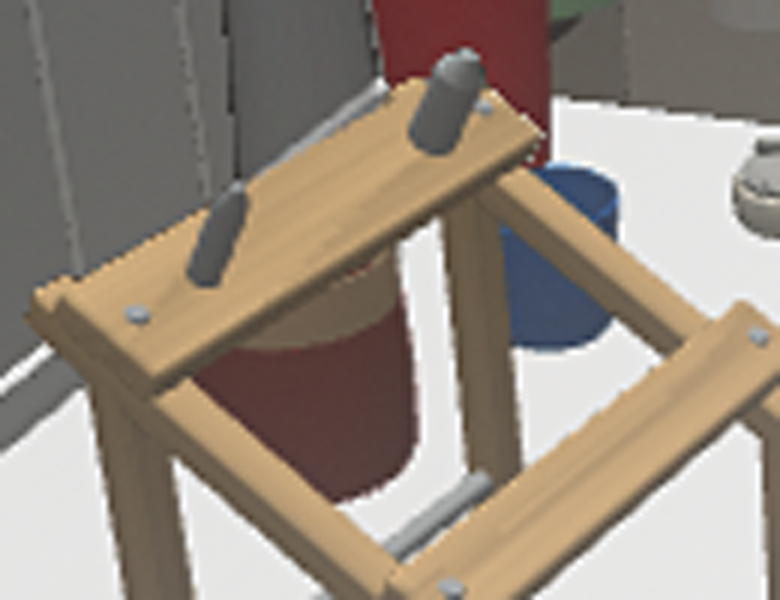

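View pics/c3.png

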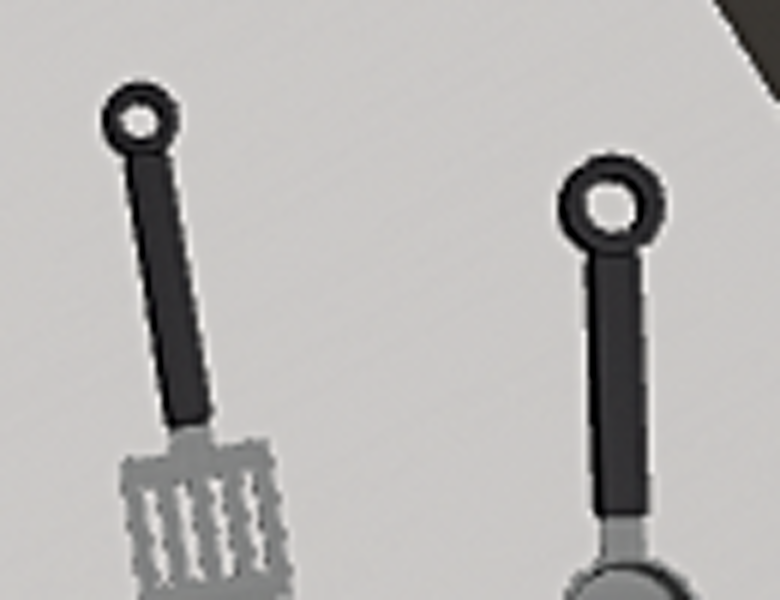

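View pics/c4.png

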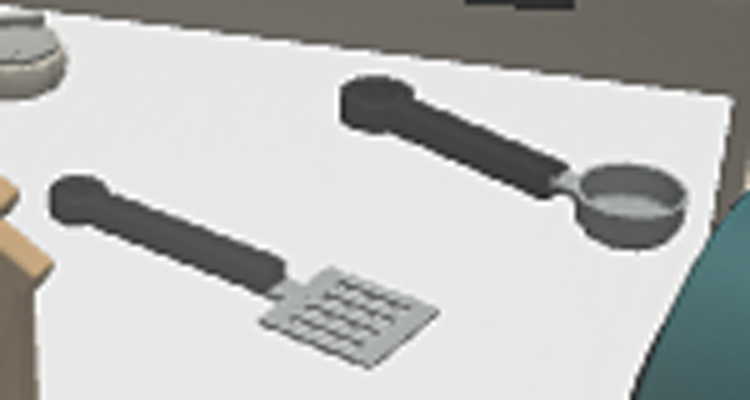

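```bash
python3 - <<'E'
from h import *
T=lambda x,y:(145+(x+.5)/6-.5,165+(y+.5)/6-.5); S=lambda x,y:(125+(x+.5)/6-.5,175+(y+.5)/6-.5)
P={}
for n,a,b in [("thinbase",S(204,274),T(178,258)),("thintip",S(240,187),T(172,300)),("thickbase",S(434,140),T(486,150)),("thicktip",S(465,58),T(489,190)),
 ("scrL",S(137,315),T(98,291)),("scrR",S(485,106),T(564,134)),("scrLR",S(758,336),T(679,453)),
 ("cornerNR",S(543,135),T(613,180)),("cornerNL",S(152,378),T(95,350)),("cornerFL",S(62,300),T(50,240))]:
    X,e=tri(a,b); P[n]=X; print(n,X.round(4),round(e,4))
for a,b in[("scrL","scrR"),("thinbase","thickbase"),("cornerNL","cornerNR"),("scrR","scrLR"),("thinbase","thintip"),("thickbase","thicktip")]:
    d=P[b]-P[a];print(a,b,np.linalg.norm(d).round(4),np.degrees(np.arctan2(d[1],d[0])).round(2))
# utensils by masks
im=cv2.imread("pics/top0.png"); g=im.max(axis=2)
m=((g<90)*255).astype(np.uint8); m[:, :300]=0;m[:,430:]=0;m[:185]=0;m[300:]=0
cs,_=cv2.findContours(m,cv2.RETR_CCOMP,cv2.CHAIN_APPROX_NONE)
for c in cs:
    if cv2.contourArea(c)>8: print(cv2.contourArea(c),cv2.boundingRect(c),cv2.minEnclosingCircle(c))
E
```

```text
thinbase [0.6052 0.2655 0.1792] 0.0017
thintip [0.5855 0.2588 0.2132] 0.0022
thickbase [0.6433 0.1614 0.1778] 0.0003
thicktip [0.6237 0.1562 0.2119] 0.0032
scrL [0.5938 0.2925 0.1797] 0.0026
scrR [0.6493 0.1356 0.1801] 0.0026
scrLR [0.548  0.0996 0.1174] 0.0035
cornerNR [0.6364 0.1205 0.1685] 0.0045
cornerNL [0.5761 0.297  0.1675] 0.0054
cornerFL [0.6101 0.308  0.1842] 0.0016
scrL scrR 0.1664 -70.51
thinbase thickbase 0.1108 -69.89
cornerNL cornerNR 0.1866 -71.14
scrR scrLR 0.1245 -160.45
thinbase thintip 0.0398 -161.43
thickbase thicktip 0.0397 -165.24
56.0 (412, 290, 18, 10) ((420.5, 294.5), 9.617792129516602)
31.0 (397, 274, 19, 22) ((404.650634765625, 284.0313720703125), 11.0922212600708)
562.5 (393, 206, 18, 61) ((401.5, 235.9166717529297), 30.120811462402344)
74.0 (396, 209, 11, 11) ((401.0, 214.35714721679688), 5.52786111831665)
407.0 (317, 194, 18, 58) ((325.0, 222.5), 28.77943229675293)
38.0 (319, 196, 9, 8) ((322.93243408203125, 199.95945739746094), 4.067871570587158)
34.0 (423, 185, 7, 12) ((426.0, 190.5), 6.265082359313965)
```

```bash
cat >> h.py <<'E'
def delta(pos,rot):
    """shift in tool axes and rotvec deg from measured to target flange pose"""
    s=state(); R0=R.from_quat(s["ee_rot"]); 
    return (R0.inv().apply(np.array(pos)-s["ee_pos"])).round(4),(R0.inv()*rot).as_rotvec(degrees=True).round(2)
def down(headdir):
    """tool down, tool y along head direction"""
    z=np.array([0,0,-1.]);y=np.r_[headdir[:2],0];y/=np.linalg.norm(y);return R.from_matrix(np.c_[np.cross(y,z),y,z])
E
python3 - <<'E'
from h import *
im=cv2.imread("pics/top0.png"); g=im.max(axis=2)
for n,box,hole,h in[("turner",(317,194,18,58),(322.93,199.96),.007),("scoop",(393,206,18,61),(401.0,214.36),.008)]:
    x,y,w,hh=box; m=np.zeros_like(g); m[y:y+hh,x:x+w]=g[y:y+hh,x:x+w]<90
    ys,xs=np.nonzero(m)
    P=np.array([plane("top",(a,b),h) for a,b in zip(xs,ys)])
    e=plane("top",hole,h); 
    k=np.linalg.norm(P-e,axis=1); Q=P[(k>.027)&(k<.115)]
    l=cv2.fitLine(Q[:,:2].astype(np.float32),cv2.DIST_L2,0,.001,.001).ravel(); d=l[:2]*(-1 if l[0]>0 else 1)
    c=Q[:,:2].mean(0); off=np.cross(d,c-e[:2]); o=e[:2]+d*.075
    print(n,"eye",e.round(4),"dir",d,np.degrees(np.arctan2(d[1],d[0])).round(2),"off",off.round(4),"len",k.max().round(4),"o",o.round(4), "P",len(Q))
    print(" handle mean",c.round(4),"dist",np.dot(d,c-e[:2]).round(4), delta([*c,.173+.05],down(d)))
E
```

```text
turner eye [ 0.6555 -0.0438  0.007 ] dir [-0.98717827 -0.15962157] -170.82 off 0.0003 len 0.121 o [ 0.5815 -0.0558] P 285
 handle mean [ 0.5851 -0.0555] dist 0.0714 (array([-0.4781, -0.5538,  0.1815]), array([0.  , 0.06, 4.96]))
scoop eye [ 0.6227 -0.2257  0.008 ] dir [-0.9998503  -0.01730333] -179.01 off 0.0009 len 0.1204 o [ 0.5477 -0.227 ] P 350
 handle mean [ 0.5522 -0.2278] dist 0.0705 (array([-0.319 , -0.4798,  0.1814]), array([1.000e-02, 6.000e-02, 1.315e+01]))<stdin>:10: DeprecationWarning: Arrays of 2-dimensional vectors are deprecated. Use arrays of 3-dimensional vectors instead. (deprecated in NumPy 2.0)
```

```bash
python3 -m jog '{"translation":[[-0.478,-0.556,0.08],[-0.478,-0.556,0.08],[-0.478,-0.556,0.08],[-0.478,-0.556,0.08],[-0.478,-0.556,0.08],[-0.478,-0.556,0.08],[-0.478,-0.556,0.08],[-0.478,-0.556,0.08],[-0.478,-0.556,0.08],[-0.478,-0.556,0.08],[-0.478,-0.556,0.08],[-0.478,-0.556,0.08]],"angular":[[0,0,5],[0,0,5],[0,0,5],[0,0,5],[0,0,5],[0,0,5],[0,0,5],[0,0,5],[0,0,5],[0,0,5],[0,0,5],[0,0,5]]}' 0
cat > g.py <<'E'
from h import *
import sys
# target above turner
d=np.array([-0.98718,-0.15962]);e=np.array([.6555,-.0438])
print(delta([*(e+d*.073),float(sys.argv[1])],down(d)), state()["time"])
E
python3 g.py .223
```

```text
time: 1.1
ee_pos: [0.4518, -0.2463, 0.3502]
ee_rot: [0.761, -0.649, 0.0, 0.0]
wrist_force: [0.4, -0.8, 0.1]
finger_gap: 0.0853
(array([-0.1675, -0.1603,  0.1272]), array([-0.  , -0.01, -0.05])) 1.1
```

```bash
python3 -m jog '{"translation":[[-0.1675,-0.1603,0.127],[-0.1675,-0.1603,0.127],[-0.1675,-0.1603,0.127],[-0.1675,-0.1603,0.127],[-0.1675,-0.1603,0.127],[-0.1675,-0.1603,0.127],[-0.1675,-0.1603,0.127],[-0.1675,-0.1603,0.127],[-0.1675,-0.1603,0.127]],"angular":[[0,0,0],[0,0,0],[0,0,0],[0,0,0],[0,0,0],[0,0,0],[0,0,0],[0,0,0],[0,0,0]]}' 100
python3 g.py .176
python3 - <<'E'
from h import *
t=snapshot("top"); s=snapshot("scene"); print(state()["finger_gap"])
cv2.imwrite("pics/g1.png",np.vstack([t[150:320,250:450],s[170:340,230:430]])) 
crop(np.hstack([t[150:320,270:400],s[150:320,230:400]]),0,0,300,170,"pics/g1.png",2.6)
E
```

```text
time: 1.85
ee_pos: [0.5829, -0.0571, 0.2229]
ee_rot: [0.762, -0.648, -0.001, 0.0]
wrist_force: [-0.7, 0.4, 0.2]
finger_gap: 0.0517
(array([-0.0015, -0.0009,  0.0469]), array([0.09, 0.01, 0.04])) 1.85
0.05204380226151117
```

View pics/g1.png

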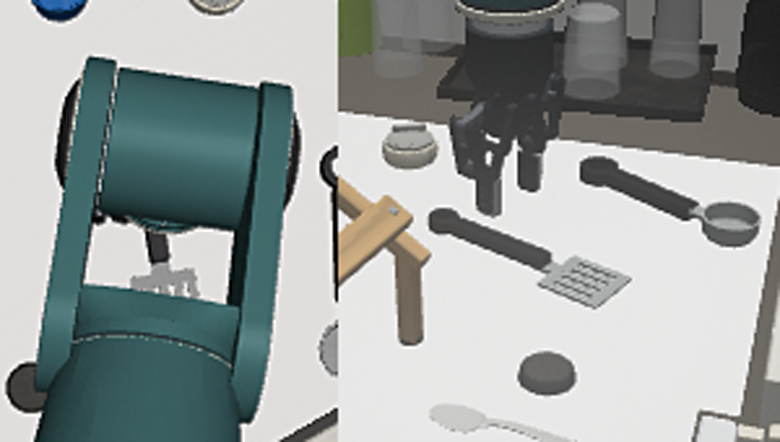

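```bash
python3 -m jog '{"translation":[[-0.001,-0.001,0.024],[-0.001,-0.001,0.048],[-0.001,-0.001,0.048],[-0.001,-0.001,0.048]],"angular":[[0,0,0],[0,0,0],[0,0,0],[0,0,0]]}' 100
python3 -m jog '{"translation":[[0,0,0],[0,0,0],[0,0,0],[0,0,0],[0,0,0],[0,0,0],[0,0,0],[0,0,0]],"angular":[[0,0,0],[0,0,0],[0,0,0],[0,0,0],[0,0,0],[0,0,0],[0,0,0],[0,0,0]]}' 255

```

```text
time: 2.28
ee_pos: [0.5832, -0.0572, 0.1757]
ee_rot: [0.761, -0.649, -0.0, 0.0]
wrist_force: [0.6, 0.5, 0.7]
finger_gap: 0.0521
time: 2.95
ee_pos: [0.5842, -0.0565, 0.1774]
ee_rot: [0.761, -0.649, 0.001, -0.0]
wrist_force: [-2.1, -1.7, 8.9]
finger_gap: 0.0158
```

```bash
cat >> h.py <<'E'
YAW=np.radians(19.5)
xd=np.array([np.cos(YAW),np.sin(YAW),0]);yd=np.array([-xd[1],xd[0],0])
C=np.array([.6235,.2138,.18])
pz=np.array([0,0,np.cos(np.pi/6)])-xd*.5; px=xd*np.cos(np.pi/6)+np.array([0,0,.5])
thin=C+.055*yd; thick=C-.055*yd
RT=R.from_matrix(np.c_[np.cross(-px,-pz),-px,-pz])
def target(peg,eye_tool,h):
    return delta(peg+h*pz-RT.apply(eye_tool),RT)
E
python3 - <<'E'
from h import *
s=state(); R0=R.from_quat(s["ee_rot"]); e=R0.inv().apply(np.array([.6555,-.0438,.007])-s["ee_pos"]); print("eye_tool",e)
print(thin,thick,RT.as_matrix()[:,0])
print(target(thin,[0,-.0723,.1704],.12))
E
```

```text
eye_tool [-0.00138551 -0.07210304  0.17054636]
[0.60514062 0.26564528 0.18      ] [0.64185938 0.16195472 0.18      ] [ 3.33806859e-01 -9.42641491e-01  2.77555756e-17]
(array([-0.2771,  0.1321, -0.2185]), array([ 29.8 ,  -2.78, -10.1 ]))
```

```bash
python3 -m jog '{"translation":[[0,0,-0.03],[0,0,-0.07],[0,0,-0.11],[0,0,-0.15],[-0.03,0.014,-0.18],[-0.06,0.028,-0.2],[-0.09,0.042,-0.2185],[-0.125,0.06,-0.2185],[-0.16,0.077,-0.2185],[-0.195,0.094,-0.2185],[-0.23,0.11,-0.2185],[-0.255,0.122,-0.2185]],"angular":[[0,0,0],[0,0,0],[0,0,0],[0,0,0],[4,-0.4,-1.3],[8,-0.8,-2.6],[12,-1.2,-4],[16,-1.5,-5.3],[20,-1.9,-6.7],[24,-2.3,-8],[27,-2.6,-9],[29.8,-2.78,-10.1]]}' 255
python3 - <<'E'
from h import *
print(target(thin,[0,-.0723,.1704],.08))
t=snapshot("top"); s=snapshot("scene"); print(state()["finger_gap"])
cv2.imwrite("pics/t2.png",t);cv2.imwrite("pics/s2.png",s)
cv2.imwrite("pics/g2.png",cv2.resize(np.hstack([t,s]),(800,300)))
E
```

```text
time: 3.95
ee_pos: [0.4206, 0.1775, 0.395]
ee_rot: [0.789, -0.557, 0.149, -0.213]
wrist_force: [0.5, -0.3, -1.5]
finger_gap: 0.0163
(array([-0.0213,  0.0038,  0.0375]), array([-0.16,  0.16,  0.01]))
0.015786091842637753
```

View pics/g2.png

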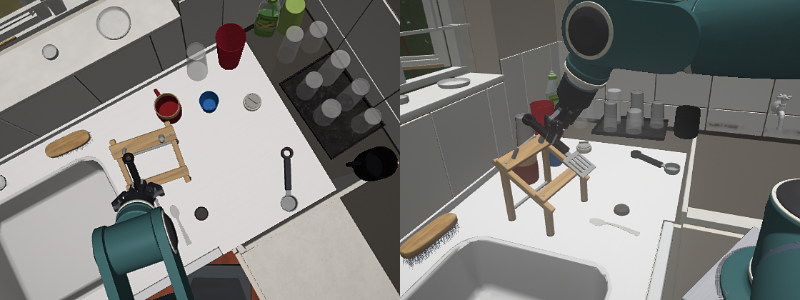

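```bash
python3 -m jog '{"translation":[[-0.0213,0.0038,0.01],[-0.0213,0.0038,0.03],[-0.0213,0.0038,0.0555],[-0.0213,0.0038,0.0555],[-0.0213,0.0038,0.0555],[-0.0213,0.0038,0.0555]],"angular":[[0,0,0],[0,0,0],[0,0,0],[0,0,0],[0,0,0],[0,0,0]]}' 255
python3 - <<'E'
from h import *
print(target(thin,[0,-.0723,.1704],.06))
t=snapshot("top"); s=snapshot("scene")
cv2.imwrite("pics/t3.png",t);cv2.imwrite("pics/s3.png",s)
crop(t,145,165,100,75,"pics/c5.png",8); crop(s,120,165,100,75,"pics/c6.png",8)
E
```

```text
time: 4.55
ee_pos: [0.4387, 0.204, 0.3452]
ee_rot: [0.789, -0.558, 0.149, -0.211]
wrist_force: [-0.7, -0.3, -0.9]
finger_gap: 0.0162
(array([-0.0026,  0.0012,  0.0014]), array([ 0.08,  0.05, -0.07]))
```

View pics/c5.png

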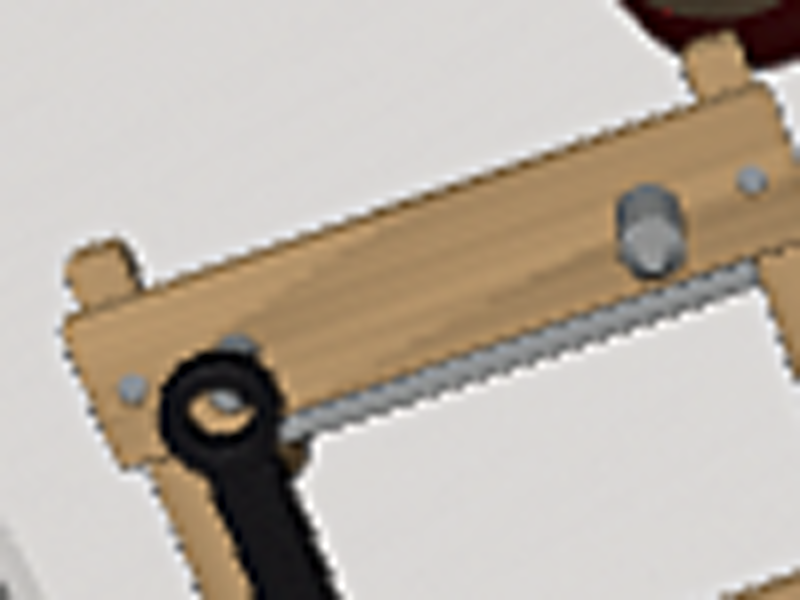

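View pics/c6.png

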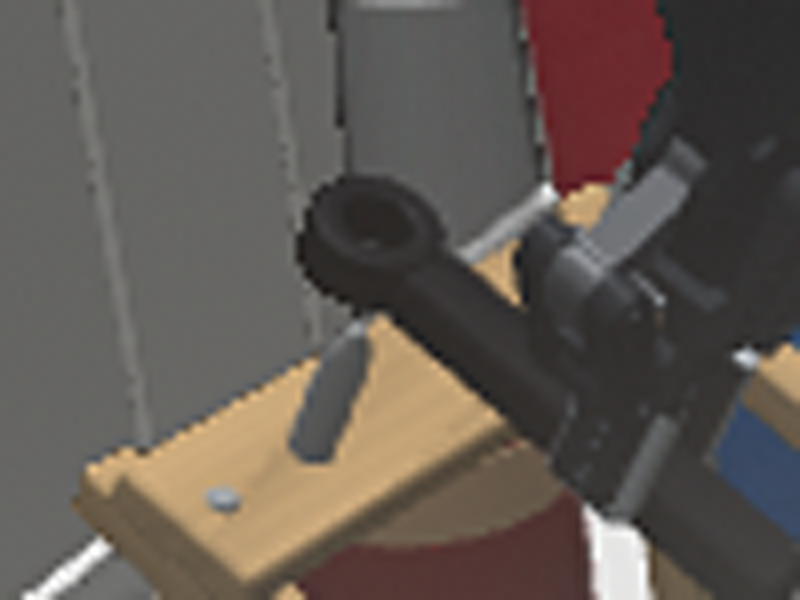

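```bash
python3 - <<'E'
from h import *
T=lambda x,y:(145+(x+.5)/8-.5,165+(y+.5)/8-.5); S=lambda x,y:(120+(x+.5)/8-.5,165+(y+.5)/8-.5)
X,e=tri(S(371,243),T(222,410)); print("eye",X,e)
M=np.c_[px,yd,pz]
b,eb=tri(S(313,446),T(238,348)); t,et=tri(S(360,320),T(230,402)); print("base",b,eb,"tip",t,et, np.linalg.norm(t-b))
for o in(b,t,thin): print("eye in peg frame rel",M.T@(X-o))
print("expected eye",R.from_quat(state()["ee_rot"]).apply([0,-.0723,.1704])+state()["ee_pos"])
for h in(0,.04,.06):
  p=thin+h*pz; a=proj("top",p);c=proj("scene",p); print(h,"top",(a-[145,165])*8,"scene",(c-[120,165])*8)
E
```

```text
eye [0.5798285  0.25565303 0.23487245] 0.002984628166769119
base [0.60428129 0.26544203 0.17939056] 0.0021141783299356187 tip [0.58484251 0.25845087 0.21553126] 0.0028957518743592285 0.041628028386971855
eye in peg frame rel [ 0.00494902 -0.001065    0.06120766]
eye in peg frame rel [ 0.00476858 -0.00096365  0.01958015]
eye in peg frame rel [ 0.00388402 -0.00096975  0.06111881]
expected eye [0.57788832 0.25343615 0.23415041]
0 top [229.76961911 338.41226068] scene [311.25866543 439.89455304]
0.04 top [220.52460469 389.92508614] scene [358.40219023 319.90806682]
0.06 top [215.65721079 417.04599705] scene [383.09448955 257.06290953]
```

```bash
python3 -m jog '{"translation":[[0,0.004,0],[0,0.004,0],[0,0.004,0],[0,0.004,0]],"angular":[[0,0,0],[0,0,0],[0,0,0],[0,0,0]]}' 255
python3 - <<'E'
from h import *
print(target(thin,[0,-.0723,.1704],.06))
t=snapshot("top"); s=snapshot("scene")
cv2.imwrite("pics/t4.png",t);cv2.imwrite("pics/s4.png",s)
crop(np.hstack([t[200:240,150:200],s[175:235,145:195][:40]]),0,0,100,40,"pics/c7.png",8)
crop(s,145,180,50,45,"pics/c8.png",12); crop(t,150,195,50,45,"pics/c9.png",12)
E
```

```text
time: 4.98
ee_pos: [0.4352, 0.2032, 0.3423]
ee_rot: [0.789, -0.558, 0.148, -0.211]
wrist_force: [0.1, 0.6, -1.4]
finger_gap: 0.0162
(array([-0.0022, -0.0034,  0.0007]), array([ 0.08,  0.07, -0.04]))
```

View pics/c8.png

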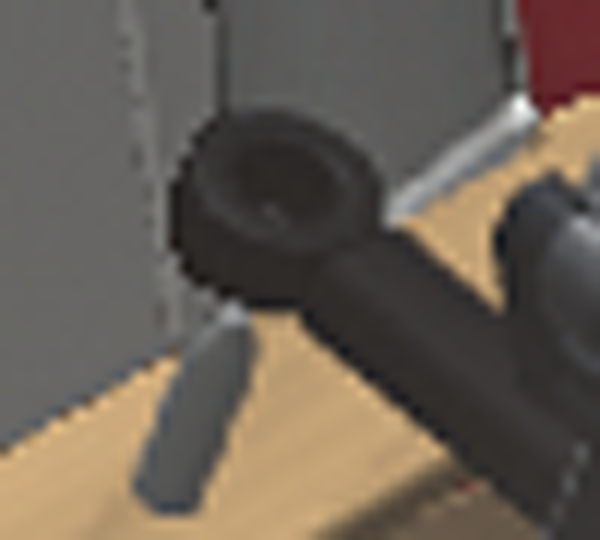

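View pics/c9.png

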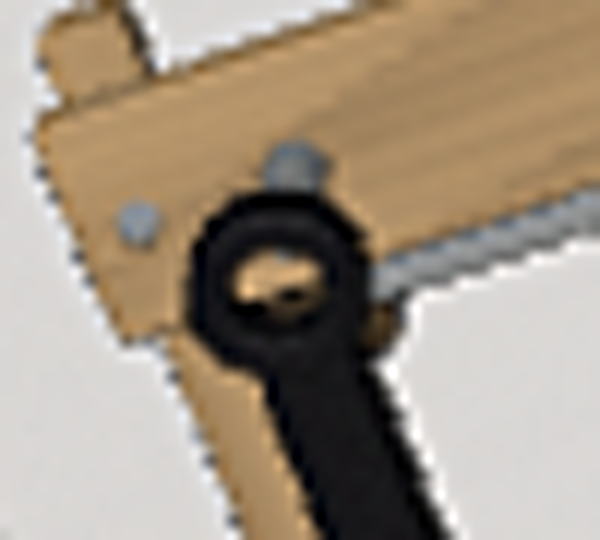

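```bash
python3 -m jog '{"translation":[[0,0,0.008],[0,0,0.016],[0,0,0.022],[0,0,0.026],[0,0,0.026],[0,0,0.026]],"angular":[[0,0,0],[0,0,0],[0,0,0],[0,0,0],[0,0,0],[0,0,0]]}' 255
python3 - <<'E'
from h import *
print(target(thin,[0,-.0723,.1704],.034),R.from_quat(state()["ee_rot"]).inv().apply(state()["wrist_force"]))
t=snapshot("top"); s=snapshot("scene")
crop(np.hstack([t[195:240,150:200],s[180:225,140:190]]),0,0,100,45,"pics/c10.png",8)
E
```

```text
time: 5.58
ee_pos: [0.4476, 0.2076, 0.319]
ee_rot: [0.789, -0.558, 0.148, -0.211]
wrist_force: [-0.1, -0.5, -1.0]
finger_gap: 0.016
(array([-0.0021, -0.0035, -0.0001]), array([ 0.16,  0.07, -0.04])) [0.45652642 0.75856396 0.76624612]
```

View pics/c10.png

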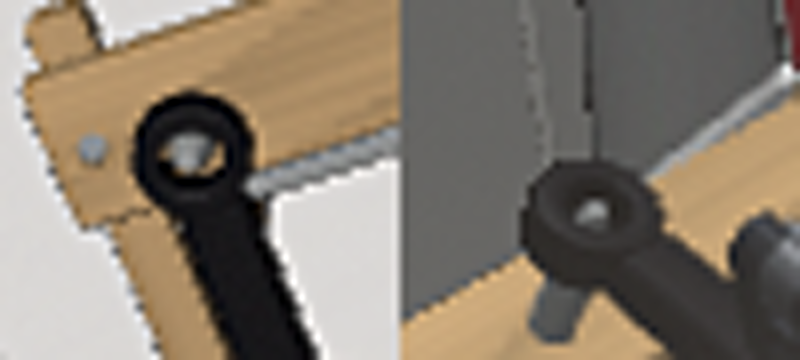

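```bash
python3 -m jog '{"translation":[[0,0,0.007],[0,0,0.014],[0,0,0.019],[0,0,0.022],[0,0,0.023],[0,0,0.023]],"angular":[[0,0,0],[0,0,0],[0,0,0],[0,0,0],[0,0,0],[0,0,0]]}' 255
python3 - <<'E'
from h import *
print(target(thin,[0,-.0723,.1704],.007),R.from_quat(state()["ee_rot"]).inv().apply(state()["wrist_force"]))
t=snapshot("top"); s=snapshot("scene")
crop(np.hstack([t[195:240,150:200],s[190:235,140:190]]),0,0,100,45,"pics/c11.png",8)
E
```

```text
time: 6.18
ee_pos: [0.4584, 0.2115, 0.2991]
ee_rot: [0.789, -0.558, 0.148, -0.211]
wrist_force: [0.9, -0.3, -1.7]
finger_gap: 0.016
(array([-0.0021, -0.0036,  0.0039]), array([ 0.15,  0.07, -0.04])) [0.57677143 0.16934411 1.81234473]
```

View pics/c11.png

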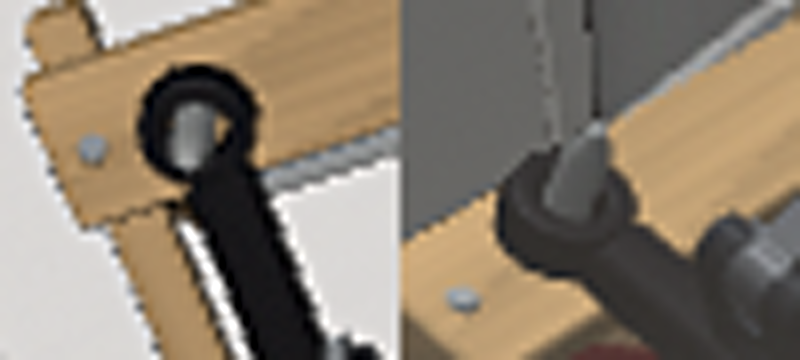

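```bash
python3 -m jog '{"translation":[[0,0,0.0015],[0,0,0.003],[0,0,0.004],[0,0,0.004],[0,0,0.004]],"angular":[[0,0,0],[0,0,0],[0,0,0],[0,0,0],[0,0,0]]}' 255

```

```text
time: 6.7
ee_pos: [0.4602, 0.2121, 0.2961]
ee_rot: [0.789, -0.558, 0.148, -0.211]
wrist_force: [-0.6, 0.6, -1.0]
finger_gap: 0.0162
```

```bash
python3 -m jog '{"translation":[[0,0,0.001],[0,0,0.002],[0,0,0.003],[0,0,0.003],[0,0,0.003]],"angular":[[0,0,0],[0,0,0],[0,0,0],[0,0,0],[0,0,0]]}' 255

```

```text
time: 7.12
ee_pos: [0.4607, 0.2123, 0.2961]
ee_rot: [0.789, -0.558, 0.148, -0.21]
wrist_force: [-55.8, -22.3, 41.0]
finger_gap: 0.0163
```

```bash
python3 -m jog '{"translation":[[0,0,-0.0015],[0,0,-0.003],[0,0,-0.003]],"angular":[[0,0,0],[0,0,0],[0,0,0]]}' 255
python3 - <<'E'
from h import *
t=snapshot("top"); s=snapshot("scene")
cv2.imwrite("pics/s5.png",s)
crop(np.hstack([t[190:290,150:260],s[170:270,140:260]]),0,0,230,100,"pics/c12.png",3.4)
E
```

```text
time: 7.37
ee_pos: [0.4601, 0.2121, 0.2964]
ee_rot: [0.789, -0.558, 0.148, -0.211]
wrist_force: [0.2, 0.5, -1.9]
finger_gap: 0.0162
```

View pics/c12.png

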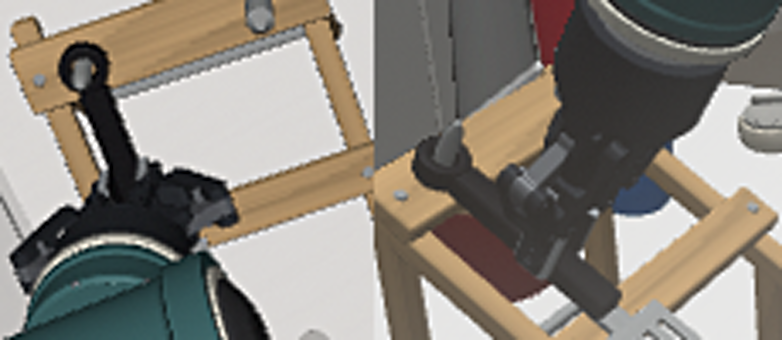

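```bash
python3 -m jog '{"translation":[[0,0,0],[0,0,0],[0,0,0],[0,0,0],[0,0,0]],"angular":[[0,0,0],[0,0,0],[0,0,0],[0,0,0],[0,0,0]]}' 100
python3 -m jog '{"translation":[[0,0,-0.02],[0,0,-0.05],[0,0,-0.09],[0,0,-0.12],[0,0,-0.14],[0,0,-0.14]],"angular":[[0,0,0],[0,0,0],[0,0,0],[0,0,0],[0,0,0],[0,0,0]]}' 100
python3 - <<'E'
from h import *
t=snapshot("top"); s=snapshot("scene")
cv2.imwrite("pics/t6.png",t);cv2.imwrite("pics/s6.png",s)
crop(np.hstack([t[190:290,150:260],s[170:270,140:260]]),0,0,230,100,"pics/c13.png",3.4)
d=np.array([-0.99985,-0.0173]);e=np.array([.6227,-.2257])
print(delta([*(e+d*.072),.24],down(d)))
E
```

```text
time: 7.88
ee_pos: [0.4602, 0.2121, 0.296]
ee_rot: [0.789, -0.558, 0.148, -0.211]
wrist_force: [-0.4, -0.6, -0.6]
finger_gap: 0.0519
time: 8.38
ee_pos: [0.3932, 0.1882, 0.4223]
ee_rot: [0.788, -0.557, 0.15, -0.214]
wrist_force: [1.4, 0.1, 1.5]
finger_gap: 0.052
(array([0.4442, 0.081 , 0.1579]), array([-29.7 ,   4.93,  18.06]))
```

View pics/c13.png

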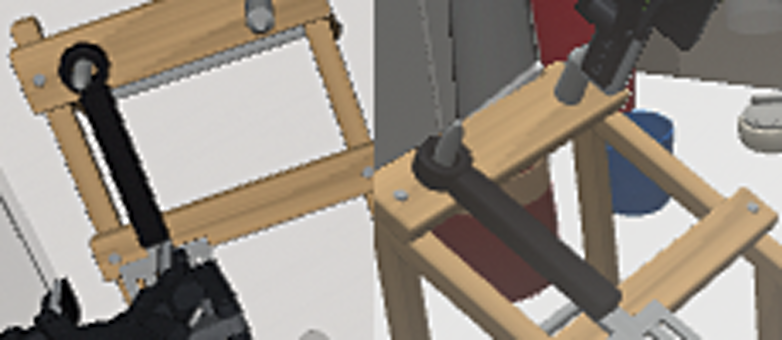

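```bash
python3 -m jog '{"translation":[[0.03,0,-0.01],[0.07,0.005,0],[0.11,0.01,0.02],[0.15,0.02,0.04],[0.19,0.03,0.06],[0.23,0.04,0.08],[0.265,0.045,0.092],[0.3,0.05,0.105],[0.335,0.06,0.12],[0.37,0.065,0.13],[0.405,0.072,0.145],[0.435,0.079,0.155]],"angular":[[0,0,0],[0,0,0],[-3,0.5,1.8],[-6,1,3.6],[-9,1.5,5.4],[-12,2,7.2],[-15,2.5,9],[-18,3,10.8],[-21,3.5,12.6],[-24,4,14.5],[-27,4.5,16.3],[-29.7,4.93,18.06]]}' 80
cat > g2.py <<'E'
from h import *
import sys
d=np.array([-0.99985,-0.0173]);e=np.array([.6227,-.2257])
print(delta([*(e+d*.072),float(sys.argv[1])],down(d)), state()["time"])
E
python3 g2.py .21
```

```text
time: 9.48
ee_pos: [0.5481, -0.2206, 0.2393]
ee_rot: [0.712, -0.702, -0.003, 0.002]
wrist_force: [0.9, 0.6, -0.2]
finger_gap: 0.0588
(array([ 0.0064, -0.0027,  0.0292]), array([ 0.41,  0.03, -0.15])) 9.4833
```

```bash
python3 -m jog '{"translation":[[0.009,-0.002,0.029],[0.009,-0.002,0.029],[0.009,-0.002,0.029],[0.009,-0.002,0.029]],"angular":[[0,0,0],[0,0,0],[0,0,0],[0,0,0]]}' 80
python3 g2.py .1765
python3 - <<'E'
from h import *
s=snapshot("scene"); crop(s,290,150,120,100,"pics/c14.png",5)
E
```

```text
time: 9.82
ee_pos: [0.5499, -0.2267, 0.214]
ee_rot: [0.713, -0.701, -0.001, 0.001]
wrist_force: [0.1, -0.0, -0.3]
finger_gap: 0.0584
(array([ 0.0002, -0.0009,  0.0375]), array([ 0.11, -0.  ,  0.01])) 9.8167
```

View pics/c14.png

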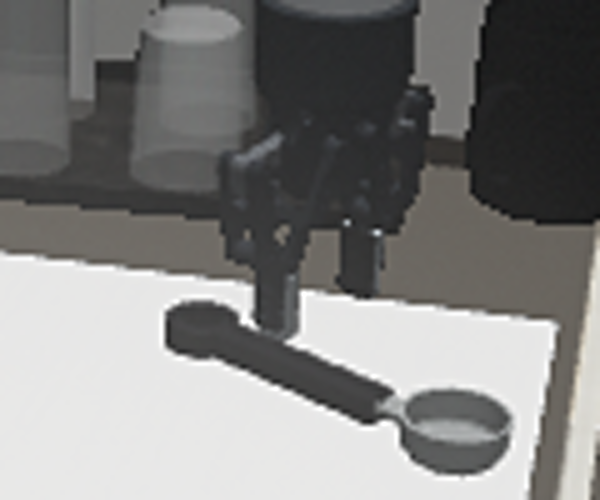

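```bash
python3 -m jog '{"translation":[[0,-0.001,0.015],[0,-0.001,0.027],[0,-0.001,0.033],[0,-0.001,0.033],[0,-0.001,0.033]],"angular":[[0,0,0],[0,0,0],[0,0,0],[0,0,0],[0,0,0]]}' 80
python3 -m jog '{"translation":[[0,0,0],[0,0,0],[0,0,0],[0,0,0],[0,0,0],[0,0,0],[0,0,0],[0,0,0]],"angular":[[0,0,0],[0,0,0],[0,0,0],[0,0,0],[0,0,0],[0,0,0],[0,0,0],[0,0,0]]}' 255
python3 - <<'E'
from h import *
s=state(); R0=R.from_quat(s["ee_rot"]); e=R0.inv().apply(np.array([.6227,-.2257,.008])-s["ee_pos"]); print("eye_tool",e)
print(target(thick,[0,e[1],e[2]],.12))
E
```

```text
time: 10.28
ee_pos: [0.5509, -0.227, 0.1813]
ee_rot: [0.713, -0.701, -0.0, 0.001]
wrist_force: [-1.1, 0.3, 0.0]
finger_gap: 0.0586
time: 10.95
ee_pos: [0.5511, -0.2273, 0.1819]
ee_rot: [0.713, -0.701, 0.0, 0.001]
wrist_force: [-1.6, 0.4, 6.6]
finger_gap: 0.0178
eye_tool [-0.00057582 -0.07171557  0.17386941]
(array([-0.3211,  0.1009, -0.217 ]), array([ 29.77,  -4.9 , -18.08]))
```

```bash
python3 -m jog '{"translation":[[0,0,0],[0,0,0],[0,0,0],[0,0,0.003],[0,0,0.006],[0,0,0.006],[0,0,0.006]],"angular":[[0,0,0],[0,0,0],[0,0,0],[0,0,0],[0,0,0],[0,0,0],[0,0,0]]}' 120
python3 -m jog '{"translation":[[0,0,0],[0,0,0],[0,0,0],[0,0,0],[0,0,0],[0,0,0]],"angular":[[0,0,0],[0,0,0],[0,0,0],[0,0,0],[0,0,0],[0,0,0]]}' 255
python3 - <<'E'
from h import *
s=state(); R0=R.from_quat(s["ee_rot"]); e=R0.inv().apply(np.array([.6227,-.2257,.008])-s["ee_pos"]); print("eye_tool",e)
print(target(thick,[0,e[1],e[2]],.12))
s=snapshot("scene"); crop(s,290,150,120,100,"pics/c15.png",5)
E
```

```text
time: 11.53
ee_pos: [0.5508, -0.2272, 0.1746]
ee_rot: [0.713, -0.701, -0.001, 0.001]
wrist_force: [0.6, -0.3, 0.2]
finger_gap: 0.0452
time: 12.03
ee_pos: [0.551, -0.2273, 0.1754]
ee_rot: [0.713, -0.701, -0.0, 0.001]
wrist_force: [-0.6, -0.9, 4.2]
finger_gap: 0.0187
eye_tool [-0.00052606 -0.07190162  0.16728673]
(array([-0.3221,  0.0979, -0.2177]), array([ 29.8 ,  -4.89, -18.08]))
```

View pics/c15.png

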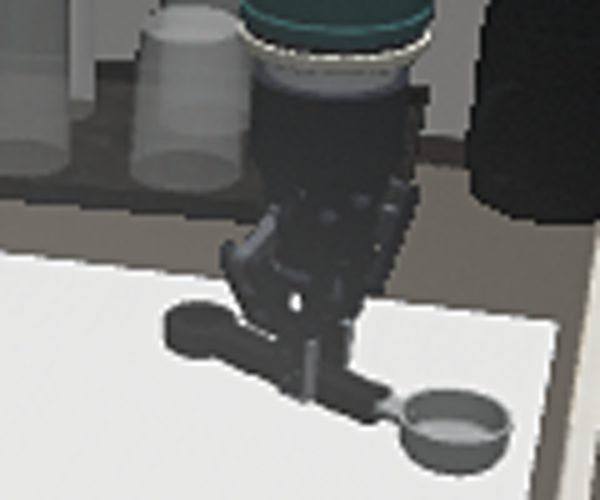

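```bash
python3 -m jog '{"translation":[[0,0,-0.03],[0,0,-0.07],[0,0,-0.11],[0,0,-0.15],[-0.03,0.009,-0.18],[-0.065,0.02,-0.2],[-0.1,0.03,-0.22],[-0.135,0.041,-0.23],[-0.17,0.052,-0.23],[-0.205,0.062,-0.23],[-0.24,0.073,-0.23],[-0.275,0.084,-0.225]],"angular":[[0,0,0],[0,0,0],[0,0,0],[0,0,0],[4,-0.6,-2.3],[8,-1.2,-4.6],[12,-1.9,-7],[16,-2.5,-9.3],[20,-3.1,-11.7],[24,-3.8,-14],[27,-4.3,-16],[29.8,-4.89,-18.08]]}' 255
python3 - <<'E'
from h import *
print(target(thick,[0,-.0719,.1673],.075), state()["finger_gap"])
E
```

```text
time: 13.08
ee_pos: [0.4614, 0.0477, 0.4006]
ee_rot: [0.789, -0.557, 0.15, -0.213]
wrist_force: [1.2, 0.1, -0.6]
finger_gap: 0.0182
(array([-0.0474,  0.002 ,  0.0528]), array([-0.21,  0.05,  0.06])) 0.018196471643425423
```

```bash
python3 -m jog '{"translation":[[-0.03,0.002,0],[-0.0474,0.004,0.005],[-0.0474,0.004,0.03],[-0.0474,0.005,0.05],[-0.0474,0.005,0.058],[-0.0474,0.005,0.058],[-0.0474,0.005,0.058],[-0.0474,0.005,0.058]],"angular":[[0,0,0],[0,0,0],[0,0,0],[0,0,0],[0,0,0],[0,0,0],[0,0,0],[0,0,0]]}' 255
python3 - <<'E'
from h import *
print(target(thick,[0,-.0719,.1673],.07), state()["finger_gap"])
t=snapshot("top"); s=snapshot("scene")
cv2.imwrite("pics/t7.png",t);cv2.imwrite("pics/s7.png",s)
crop(t,205,175,50,45,"pics/c16.png",12); crop(s,180,150,60,55,"pics/c17.png",10)
E
```

```text
time: 13.75
ee_pos: [0.4699, 0.099, 0.3484]
ee_rot: [0.789, -0.558, 0.15, -0.212]
wrist_force: [0.7, 0.0, -0.8]
finger_gap: 0.0184
(array([-0.0019, -0.0025,  0.0001]), array([-0.03, -0.  , -0.03])) 0.01835620178148806
```

View pics/c16.png

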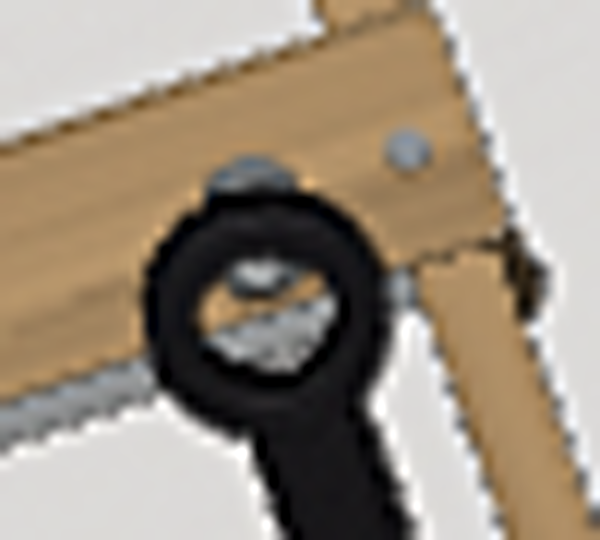

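View pics/c17.png

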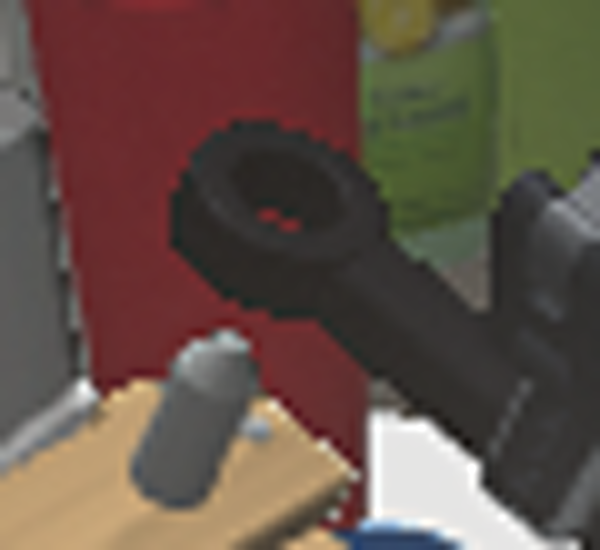

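```bash
python3 - <<'E'
from h import *
T=lambda x,y:(205+(x+.5)/12-.5,175+(y+.5)/12-.5); S=lambda x,y:(180+(x+.5)/10-.5,150+(y+.5)/10-.5)
X,e=tri(S(279,218),T(267,310)); print("eye",X,e)
M=np.c_[px,yd,pz]
b,eb=tri(S(173,483),T(252,183)); t,et=tri(S(231,340),T(258,258)); print("base",b,eb,"tip",t,et, np.linalg.norm(t-b))
for o in(b,t,thick): print("eye in peg frame rel",M.T@(X-o))
print("tip-base",M.T@(t-b))
for h in(0,.04,.07):
  p=thick+h*pz; a=proj("top",p);c=proj("scene",p); print(h,"top",(a-[205,175])*12,"scene",(c-[180,150])*10)
E
```

```text
eye [0.60973866 0.15018348 0.24131475] 0.0027350231086620013
base [0.64287108 0.16158138 0.17806175] 0.0006110185282871129 tip [0.62342209 0.15563997 0.21342535] 0.0020518061853578664 0.04079396945749741
eye in peg frame rel [0.00128384 0.0003157  0.07229705]
eye in peg frame rel [ 0.00119682 -0.00057589  0.03151292]
eye in peg frame rel [ 0.00103269 -0.00037394  0.07020395]
tip-base [8.70157201e-05 8.91587863e-04 4.07841323e-02]
0 top [241.10160648 179.89170213] scene [170.19179719 472.06938142]
0.04 top [248.60547001 249.74219296] scene [233.92674787 330.69378341]
0.07 top [254.58322944 305.38678571] scene [284.12713239 219.34029045]
```

```bash
python3 -m jog '{"translation":[[0,0.001,0],[0,0.001,0.006],[0,0.001,0.014],[0,0.001,0.022],[0,0.001,0.028],[0,0.001,0.028],[0,0.001,0.028]],"angular":[[0,0,0],[0,0,0],[0,0,0],[0,0,0],[0,0,0],[0,0,0],[0,0,0]]}' 255
python3 - <<'E'
from h import *
print(target(thick,[0,-.0719,.1673],.042),R.from_quat(state()["ee_rot"]).inv().apply(state()["wrist_force"]))
t=snapshot("top"); s=snapshot("scene")
crop(np.hstack([t[175:220,205:255],s[160:205,180:230]]),0,0,100,45,"pics/c18.png",8)
E
```

```text
time: 14.43
ee_pos: [0.4824, 0.1038, 0.3218]
ee_rot: [0.789, -0.558, 0.149, -0.211]
wrist_force: [0.8, -0.8, -1.9]
finger_gap: 0.0182
(array([-0.0016, -0.0042, -0.0017]), array([ 0.1 ,  0.04, -0.01])) [0.99257968 0.52719747 1.8424719 ]
```

View pics/c18.png

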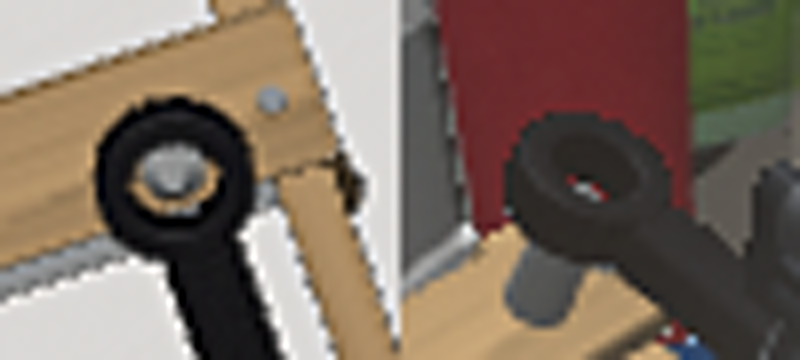

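```bash
python3 -m jog '{"translation":[[0,-0.001,0],[0,-0.001,0.005],[0,-0.001,0.01],[0,-0.001,0.014],[0,-0.001,0.014],[0,-0.001,0.014]],"angular":[[0,0,0],[0,0,0],[0,0,0],[0,0,0],[0,0,0],[0,0,0]]}' 255
python3 - <<'E'
from h import *
print(target(thick,[0,-.0719,.1673],.008),R.from_quat(state()["ee_rot"]).inv().apply(state()["wrist_force"]))
t=snapshot("top"); s=snapshot("scene")
crop(np.hstack([t[175:220,205:255],s[160:205,180:230]]),0,0,100,45,"pics/c19.png",8)
E
```

```text
time: 15.03
ee_pos: [0.4897, 0.1064, 0.3104]
ee_rot: [0.789, -0.558, 0.149, -0.211]
wrist_force: [-0.4, -0.2, -1.2]
finger_gap: 0.0185
(array([-0.0016, -0.0032,  0.0186]), array([ 0.07,  0.03, -0.01])) [0.09262684 0.95515152 0.82706288]
```

View pics/c19.png

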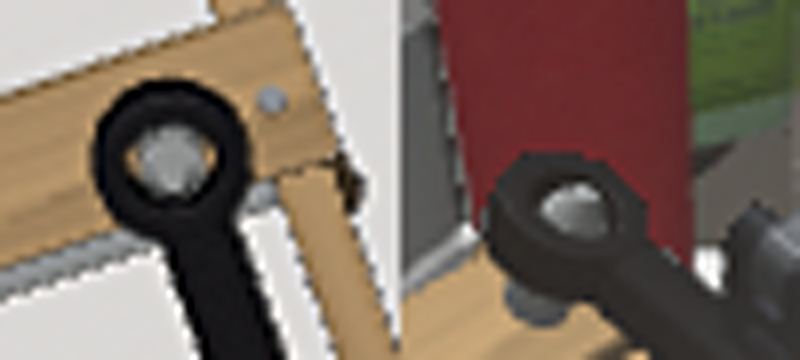

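On the thick peg, no force. Continuing down, about 19 mm left.

```bash
python3 -m jog '{"translation":[[0,0,0.004],[0,0,0.008],[0,0,0.012],[0,0,0.015],[0,0,0.015],[0,0,0.015]],"angular":[[0,0,0],[0,0,0],[0,0,0],[0,0,0],[0,0,0],[0,0,0]]}' 255
python3 -m jog '{"translation":[[0,0,0.001],[0,0,0.002],[0,0,0.0025],[0,0,0.0025]],"angular":[[0,0,0],[0,0,0],[0,0,0],[0,0,0]]}' 255
python3 - <<'E'
from h import *
print(target(thick,[0,-.0719,.1673],.008),R.from_quat(state()["ee_rot"]).inv().apply(state()["wrist_force"]))
t=snapshot("top"); s=snapshot("scene")
crop(np.hstack([t[175:220,205:255],s[160:205,180:230]]),0,0,100,45,"pics/c20.png",8)
E
```

```text
time: 15.63
ee_pos: [0.4968, 0.1089, 0.2976]
ee_rot: [0.789, -0.558, 0.149, -0.211]
wrist_force: [0.1, 0.0, -0.3]
finger_gap: 0.0183
time: 15.97
ee_pos: [0.4979, 0.1093, 0.2957]
ee_rot: [0.789, -0.558, 0.149, -0.211]
wrist_force: [-0.4, -0.0, -1.0]
finger_gap: 0.0183
(array([-0.0016, -0.003 ,  0.0015]), array([ 0.02,  0.02, -0.01])) [-0.12992481  0.81930947  0.68272328]
```

View pics/c20.png

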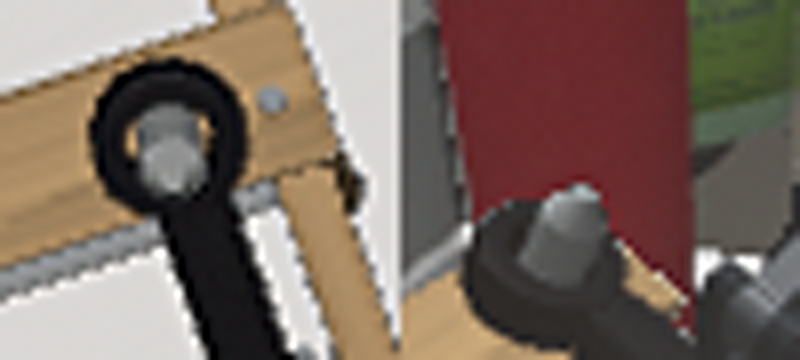

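```bash
python3 -m jog '{"translation":[[0,0,0.0007],[0,0,0.0013],[0,0,0.0013],[0,0,0.0013]],"angular":[[0,0,0],[0,0,0],[0,0,0],[0,0,0]]}' 255

```

```text
time: 16.4
ee_pos: [0.4985, 0.1095, 0.2947]
ee_rot: [0.789, -0.558, 0.149, -0.211]
wrist_force: [-1.5, -0.4, 0.9]
finger_gap: 0.0181
```

```bash
python3 -m jog '{"translation":[[0,0,0.0005],[0,0,0.0008],[0,0,0.0008],[0,0,0.0008]],"angular":[[0,0,0],[0,0,0],[0,0,0],[0,0,0]]}' 255

```

```text
time: 16.73
ee_pos: [0.4987, 0.1096, 0.2947]
ee_rot: [0.789, -0.557, 0.149, -0.211]
wrist_force: [-16.7, -5.6, 12.4]
finger_gap: 0.0183
```

Contact at about 20 N: seated. Easing off, releasing, and retreating.

```bash
python3 -m jog '{"translation":[[0,0,-0.0008],[0,0,-0.0008],[0,0,-0.0008]],"angular":[[0,0,0],[0,0,0],[0,0,0]]}' 255
python3 -m jog '{"translation":[[0,0,0],[0,0,0],[0,0,0],[0,0,0],[0,0,0]],"angular":[[0,0,0],[0,0,0],[0,0,0],[0,0,0],[0,0,0]]}' 100
python3 -m jog '{"translation":[[0,0,-0.02],[0,0,-0.05],[0,0,-0.09],[0,0,-0.12],[0,0,-0.15],[0.03,0,-0.18],[0.07,0,-0.2],[0.11,0,-0.2],[0.15,0,-0.2],[0.19,0,-0.2],[0.23,0,-0.2],[0.25,0,-0.2]],"angular":[[0,0,0],[0,0,0],[0,0,0],[0,0,0],[0,0,0],[0,0,0],[0,0,0],[0,0,0],[0,0,0],[0,0,0],[0,0,0],[0,0,0]]}' 100
python3 - <<'E'
from h import *
t=snapshot("top"); s=snapshot("scene")
cv2.imwrite("pics/t8.png",t);cv2.imwrite("pics/s8.png",s)
cv2.imwrite("pics/g8.png",cv2.resize(np.hstack([t,s]),(800,300)))
crop(t,140,170,140,110,"pics/c21.png",5); crop(s,120,170,150,110,"pics/c22.png",5)
E
```

```text
time: 16.98
ee_pos: [0.4985, 0.1095, 0.2947]
ee_rot: [0.789, -0.557, 0.149, -0.211]
wrist_force: [-1.7, -0.5, 2.4]
finger_gap: 0.0184
time: 17.4
ee_pos: [0.4985, 0.1095, 0.2946]
ee_rot: [0.789, -0.557, 0.149, -0.211]
wrist_force: [0.8, 0.5, -0.1]
finger_gap: 0.0517
time: 18.4
ee_pos: [0.4884, -0.1633, 0.4672]
ee_rot: [0.788, -0.559, 0.149, -0.211]
wrist_force: [0.0, 0.8, -0.6]
finger_gap: 0.0519
```

View pics/g8.png

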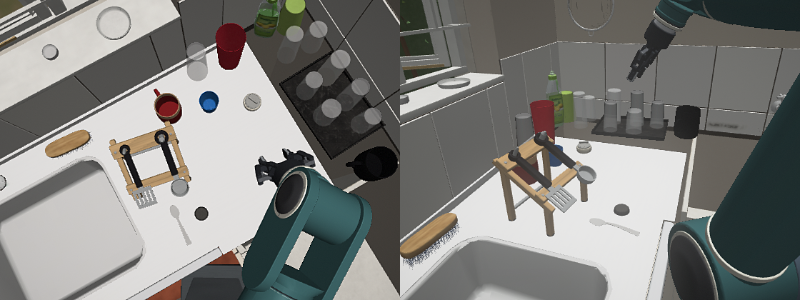

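View pics/c21.png

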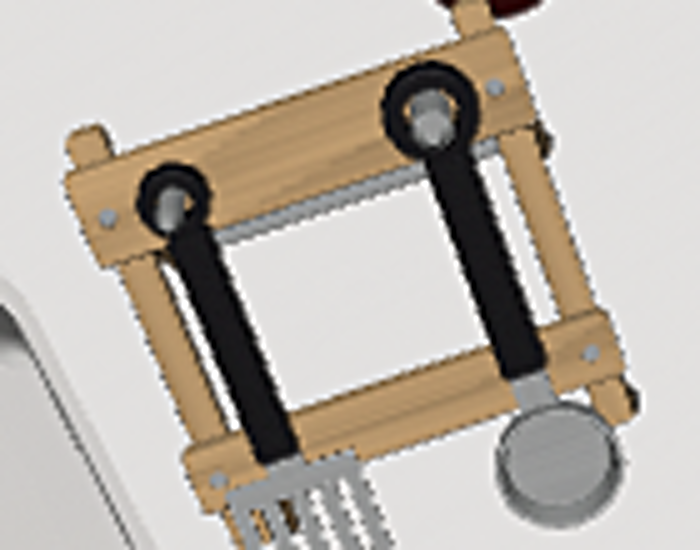

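View pics/c22.png

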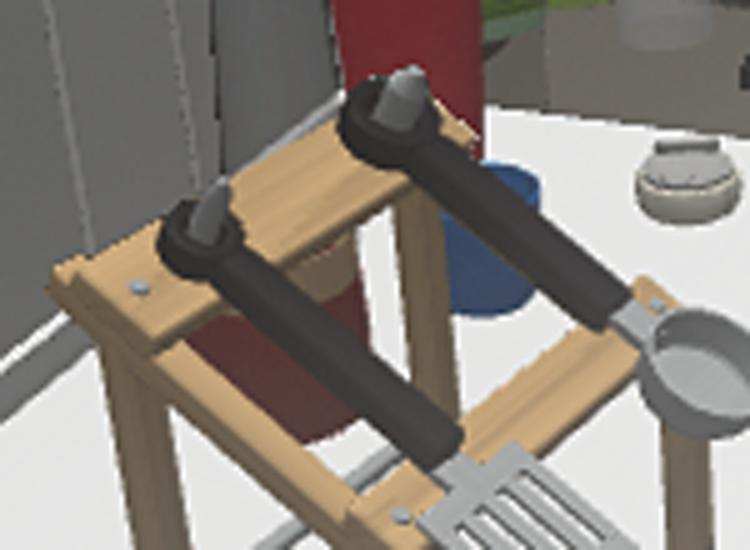

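```bash
python3 - <<'E'
from h import *
T=lambda x,y:(140+(x+.5)/5-.5,170+(y+.5)/5-.5); S=lambda x,y:(120+(x+.5)/5-.5,170+(y+.5)/5-.5)
M=np.c_[px,yd,pz]
for n,peg,a,b,c,d in[("turner",thin,S(200,240),T(174,202),S(449,452),T(277,461)),("scoop",thick,S(388,123),T(430,110),S(610,312),T(522,375))]:
    X,e=tri(a,b);Y,f=tri(c,d); print(n,"eye",(M.T@(X-peg)).round(4),round(e,4),"handle end",(M.T@(Y-peg)).round(4),round(f,4))
a=cv2.imread("pics/top0.png").astype(int);b=cv2.imread("pics/t8.png").astype(int)
D=abs(a-b).max(2)
for n,(x,y) in dict(cup=(293,142),timer=(353,143),mug=(234,150),plug=(282,299),spoon=(252,312)).items(): print(n,(D[y-18:y+18,x-15:x+15]>40).sum())
E
```

```text
turner eye [-0.0019  0.0005  0.0081] 0.0037 handle end [-0.1225  0.0014  0.0106] 0.0037
scoop eye [0.0003 0.0005 0.0083] 0.0033 handle end [-0.1201  0.0032  0.0108] 0.0063
cup 0
timer 0
mug 0
plug 0
spoon 0
```

```bash
python3 - <<'E'
from station import *
print(state()["time"],job_done())
E
```

```text
the job is handed in; nothing more can be done
18.5 None
```

I hung the turner on the thin (left) peg and the scoop on the thick (right) peg, released both, backed the arm clear, and handed in at 18.5 s of the 64 s allowed.

**Final position check (both cameras):**

| | Eye x, y from peg axis | Eye height | Limit on height | Handle end |
|---|---|---|---|---|
| Turner | -1.9 mm, 0.5 mm | 8.1 mm | 1–13 mm | about 122 mm down slope, 1.4 mm off line |
| Scoop | 0.3 mm, 0.5 mm | 8.3 mm | 2–14 mm | about 120 mm down slope, 3.2 mm off line |

- **Flatness:** the handle ends measured about 11 mm above the rails. That fits lying flat, but I did not measure the tilt angle directly.
- **Bystanders:** none of the five showed any image change in the top view.

**What was less than clean:**
- **Camera agreement:** rays from the two views missed each other by 3 to 6 mm, so I lined the eyes up with the pegs in the images rather than trusting absolute positions.
- **Turner push force:** the last push met about 72 N at the wrist, under the 120 N limit. I eased off at once, and the scoop's last push stayed near 22 N.
- **Scoop grip:** the first grip was too high on the handle, so I opened and regripped about 6 mm lower before lifting.

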